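# Open the film dispenser and hold its sprung spindle back for the new roll

## Robot

A 7-joint arm with a two-finger parallel gripper is mounted at the origin on a cart in front of the work surface, level with it; the furniture and walls round the work are solid. World frame = base frame: x ahead of the robot, y to its left, z up, the work surface at z = 0. Lengths are in m, angles in degrees, forces in N, time in s.
With the tool pointing down it reaches from about 0.4 to 0.875 m from the base axis. Payload 4.4 kg.
Tool frame: the origin (TCP) lies midway between the tips of the shut fingers; the grasp point (between the pads) lies 19 mm behind it; z points along the fingers, y is the line along which they close (so a half turn about z gives the same grasp; the last joint's range is limited). The gripper opens to 85 mm and grips with 20 to 120 N. Pads are 22 mm wide; open, the fingers measure 114 mm over their backs; the gripper's body (76 mm by 85 mm) begins 54 mm behind the grasp point. The pads swing forward as they close: fully open they stand 13 mm farther back than shut.
Start: joints at [69.339, 36.005, 2.206, 86.941, -1.547, 57.084, -1.146], TCP at [0.189, -0.622, 0.231] pointing down, gripper open.
Joint ranges: [-175.42, 175.42], [-21.48, 121.26], [-71.46, 75.88], [10.55, 141.38], [-63.04, 243.04], [13.31, 113.54], [-168.57, 168.57]. Speed limits (degrees/s): [147.25, 147.25, 180, 180, 180, 180, 180].

## Interface

Orientations are given as a 3x3 rotation matrix whose columns are the frame's x, y, z axes.
In Python, from workcell import * gives the robot as it stands.
- The arm moves only by the tool move_arm, never from a script. Its argument "rows" is text: rows parted by semicolons, each of 7 numbers parted by spaces: the finger opening in mm, from 0 to 85.4, then the shift along the tool's x, y, z in mm, then the turn, a rotation vector about the tool's x, y, z in degrees. In form: hand dx dy dz ax ay az; .... A call has exactly 10 rows; each row is the pose to reach, as a shift and turn from the pose commanded when the call began, along the tool's axes at that moment; what a row does not reach only later rows make up. A row lasts 1/8 s, in which the tool goes at most 62.5 mm and 10.7 degrees, less where a joint would pass 70% of its speed; a pose out of reach is approached as far as the arm can. A call with a gripper value outside its range is refused whole. The fingers move at their own pace and stop on an object; "force" is the grip in N (left out, the last holds). Time passes only in rows, so rows that repeat a pose let the fingers close, or fill a call up. It gives the time, the measured TCP pose, the force, the opening and the grip force at its end, in the units of the state.
- state(): the state, without advancing time (a new reading comes with each control period).
- grab_frame(name): name is "side" or "top"; returns a dict with "image" (420x560x3 uint8, red, green, blue), "mtx" (3x3 intrinsics, pixels), "k1" (the pictures are not rectified: a ray, as slopes to the right and down, at radius r is drawn at 1 + k1 r^2 times it, then the intrinsics apply), "R" (3x3) and "t" (3): a world point X has camera coordinates R X + t. Camera axes: x right, y down, z forward; pixel columns grow to the right and rows downward; lengths in m; the calibration is good to about 2 mm. A picture is of the moment at which its call begins. There is no depth.
- close_job(): hands the job in; it is judged then, once.
The state is a dict: "t": time; "joint_pos": joint angles; "qvel": joint speeds; "tau": joint torques, N m; "ee_pos": TCP position; "ee_rot": TCP orientation; "ft_force": force on the tool from outside, world axes, zero at the start; "wrist_torque": the same for the moment, N m; "opening": finger opening in m; "gripper_force": force on a finger pad.
Only numpy, scipy, OpenCV 4.12 (cv2) and the standard library are available. Lean on these libraries where they do the work, as an engineer would, in place of code of your own. Each camera call takes 0.05 s, during which the arm holds its last target. There are 200 camera calls.

## Task

The cling-film dispenser is empty. Take the palette knife from the chopping board, lever up the dispenser's snapped-down cover with its blade at the notch (keep the gripper's fingers off the cover) and lay the knife back flat on the board. Then pull the sprung spindle out by its black knob until the red ring on its rod has just come fully into view, and finish holding it there, so that I can drop the new roll in; leave everything else where it stands.

Things in the scene. Friction and masses are not known exactly. Their poses are not given: they have to be found in the camera images.
- dispenser: White and grey cling-film dispenser, stuck to the worktop on suction feet, 300 mm long (its y), 80 mm deep (its x), 94 mm high. Origin: centre of its underside, on the worktop. +x points from its front wall (pry notch, cutting teeth) to its back wall (cover hinge), +y to the end with the spring housing and the black knob, +z up.
- notch (a point): Pry notch in the top of the front wall under the cover's front edge, 70 mm wide along y. Point: its centre on the wall's outer face, 82 mm above the worktop. Axes as the dispenser's: +x points in. Its ledge (top of the 4 mm thick wall, to lever on) is 79 mm, the cover's underside 85 mm above the worktop. Behind the wall the trough is empty for 70 mm. Fingers do not fit in.
- cover (a joint): Angle of the cover, rad: 0 = snapped shut, grows as it opens upward about its hinge along the back (80 mm behind the front edge), end stop 1.8. A ball catch holds the front edge down with some 6 N; when the front edge has been raised about 4 mm it lets go, and a spring swings the cover open by itself within 1 s and keeps it open.
- spindle (a joint): How far the spindle is pulled out, m: 0 = at rest (fully in), end stop 0.065. A spring draws it in: 3 N at rest, 120 N/m more, about 8.4 N at 0.045; let go, it runs back in. A 5 mm wide red ring on the steel rod hides in the bush at rest; it starts to show at 0.040 and has just come fully into view at 0.045.
- knob (a point): Centre of the black knob on the rod's outer end, 46 mm above the worktop: ribbed cylinder, 30 mm in diameter, 28 mm long along y. Axes as the dispenser's. It moves along +y as the spindle is pulled out. At rest it is 40 mm from the housing's end wall, with 12 mm of rod and a bush (22 mm in diameter, 14 mm long) between.
- knife_grip (a point): On the palette knife at the front of its dark handle, near its balance point, half-way up (6.5 mm above its underside). +x points to the blade's tip, +y across, +z out of its flat upper side. Handle from 78 mm behind to 8 mm ahead, 18 mm wide, 13 mm thick; then a steel neck, and a straight blade 19 mm wide, 2 mm thick, at this point's height, its round tip 100 mm ahead. 0.09 kg.
- knife: The palette knife as a whole, lying flat; origin under knife_grip at its underside.
- board: Brown wooden chopping board lying loose, 220 mm (its x) by 330 mm (its y), 22 mm thick, 1.3 kg; origin: centre of its underside. The knife lies on the half nearer to the robot, the lemon and the garlic at the far end.
- film_roll: The new roll of film with a cardboard core, standing upright at the back: 47 mm in diameter, 222 mm tall; origin at the centre of its foot.
- mug: Orange mug, 101 mm tall, at the right; origin at its foot.
- mustard_jar: Glass jar with a green lid, 109 mm tall, at the back; origin at its foot.
- salt_shaker: Salt shaker, 90 mm tall, at the back; origin at its foot.
- lemon: Lemon on the far end of the board, 72 x 57 x 58 mm; origin at its underside.
- garlic: Garlic bulb on the far end of the board, 53 mm; origin at its underside.

How it is judged:
By the outcome, as a careful person would: the job done as asked, in the order asked, and still so for the second after the job is handed in, while the arm keeps its last pose, push and grip.
It also fails if it takes over 72 s, if anything falls off the work surface, if the arm or the gripper's body presses on something with over 40 N, if the wrist force passes 120 N, or if a joint passes its speed limit or range.

## Working session

There is one attempt and no reset: what is moved stays moved. The work goes in short steps, Python scripts to look and compute and a tool call to move; the robot and the scene stay as the last step left them, time stands still between calls to the robot, and variables do not carry over. Pictures are saved under pics/ and viewed, at most 10 in all, crops included, and the job is handed in when it is done.

Besides the shell and the picture viewer there is one more tool, called after ">>>" as name(argument=value, ...) on one line, values as JSON. move_arm: Moves the arm, as the interface text tells. Its arguments: {"type":"object","properties":{"rows":{"type":"string"},"force":{"type":"number"}},"required":["rows"]}

```bash
mkdir -p pics; cat > h.py <<'E'
from workcell import *
import numpy as np, cv2
def save(f,n): cv2.imwrite('pics/'+n+'.png',cv2.cvtColor(f['image'],cv2.COLOR_RGB2BGR))
def ray(f,u,v):
    d=np.array([f['k1'],0,0,0,0],float)
    p=cv2.undistortPoints(np.array([[[u,v]]],float),f['mtx'],d)[0,0]
    R=np.array(f['R']);return -R.T@f['t'],R.T@np.array([p[0],p[1],1])
def onz(f,u,v,z):
    c,d=ray(f,u,v);return c+d*(z-c[2])/d[2]
def proj(f,X):
    d=np.array([f['k1'],0,0,0,0],float)
    return cv2.projectPoints(np.array([X],float),cv2.Rodrigues(np.array(f['R']))[0],np.array(f['t'],float),f['mtx'],d)[0][0,0]
def tri(f,a,g,b):
    c1,d1=ray(f,*a);c2,d2=ray(g,*b)
    s=np.linalg.lstsq(np.c_[d1,-d2],c2-c1,rcond=None)[0]
    p,q=c1+d1*s[0],c2+d2*s[1];return (p+q)/2,np.linalg.norm(p-q)
E
python3 - <<'E'
from h import *
np.set_printoptions(precision=3,suppress=True)
for n in('side','top'):
    f=grab_frame(n);save(f,n+'0');print(n,-np.array(f['R']).T@f['t'],np.array(f['R']),f['mtx'],f['k1'])
s=state();print(s['ee_pos'],s['ee_rot'],s['t'],s['opening'])
E
```

```text
side [0.023 0.982 0.508] [[-0.885 -0.465 -0.   ]
 [-0.161  0.306 -0.938]
 [ 0.437 -0.83  -0.346]] [[439.422   0.    273.31 ]
 [  0.    439.422 208.899]
 [  0.      0.      1.   ]] -0.11521606745833911
top [ 0.267 -0.03   1.636] [[-0.245 -0.969 -0.003]
 [-0.949  0.241 -0.205]
 [ 0.199 -0.048 -0.979]] [[482.374   0.    278.159]
 [  0.    482.374 207.874]
 [  0.      0.      1.   ]] -0.10414793661274403
[ 0.189 -0.621  0.23 ] [[ 0.957  0.291 -0.   ]
 [ 0.291 -0.957  0.002]
 [-0.    -0.002 -1.   ]] 0.1 0.08544014795926155
```

View pics/side0.png

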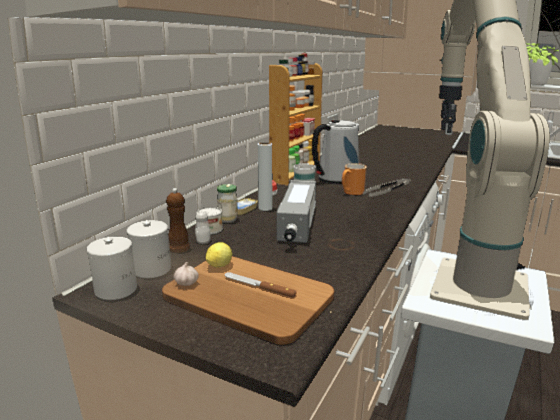

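View pics/top0.png

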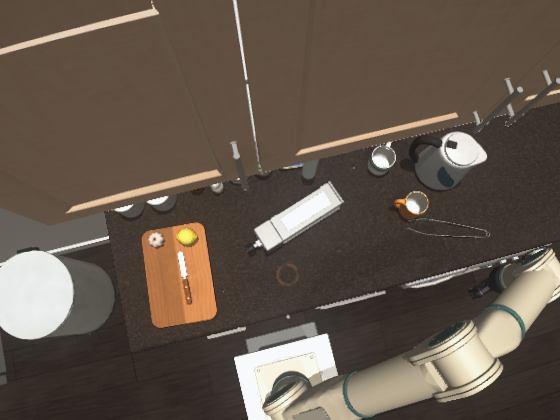

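The side view shows the knife at (260,284), the dispenser at (297,212) and its knob at (290,235). In the top view the knife is at (184,278) and the dispenser at (300,215), with its knob at (252,247). I'll enlarge both.

```bash
python3 - <<'E'
import cv2
a=cv2.imread('pics/top0.png')[180:330,140:345];cv2.imwrite('pics/topc.png',cv2.resize(a,None,fx=3.9,fy=3.9,interpolation=cv2.INTER_CUBIC))
a=cv2.imread('pics/side0.png')[160:310,160:360];cv2.imwrite('pics/sidec.png',cv2.resize(a,None,fx=4,fy=4,interpolation=cv2.INTER_CUBIC))
E
```

```text
(no output)
```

View pics/topc.png

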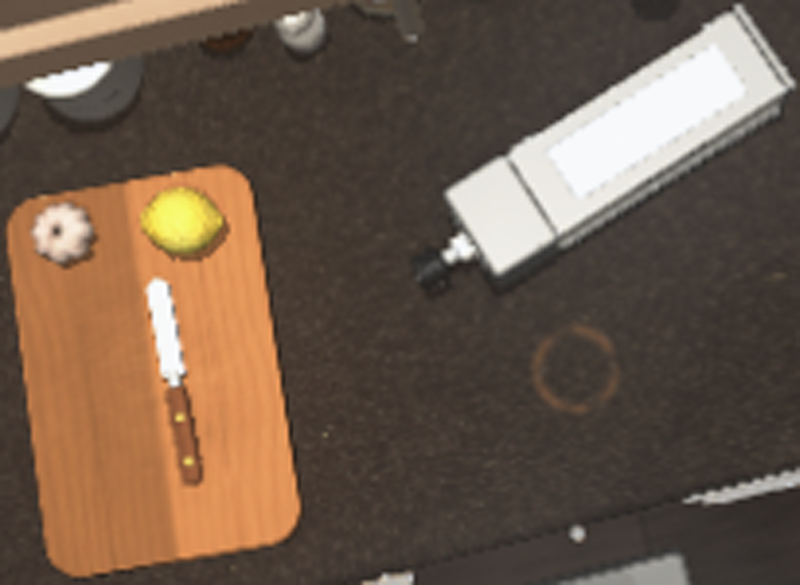

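View pics/sidec.png

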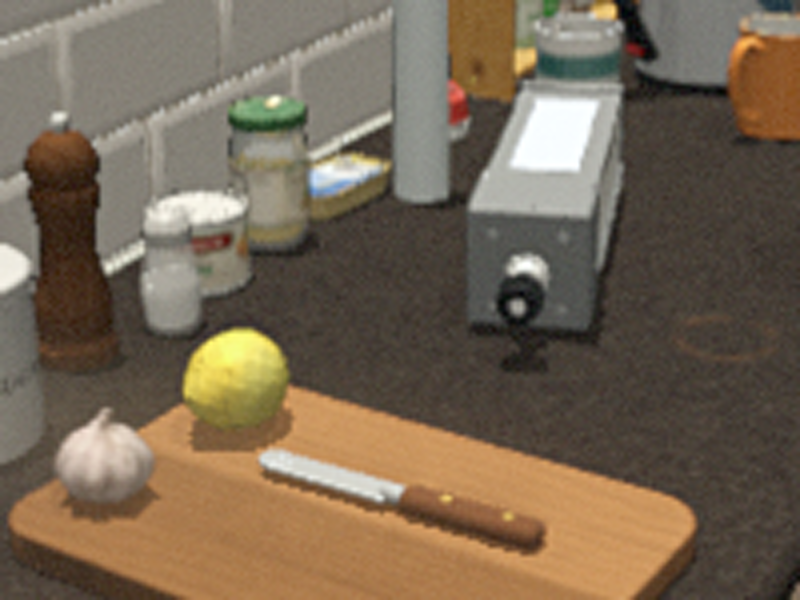

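Top crop: knife tip is at (157,280) and butt at (194,484), the knob at (432,268), and the dispenser's top corners at (445,192), (740,5), (795,85) and (492,278). Side crop: knife tip (262,460), butt (542,532), knob face (518,303).

```bash
python3 - <<'E'
from h import *
np.set_printoptions(precision=4,suppress=True)
f=grab_frame('top');g=grab_frame('side')
T=lambda x,y:((x+.5)/3.9-.5+140,(y+.5)/3.9-.5+180)
S=lambda x,y:((x+.5)/4-.5+160,(y+.5)/4-.5+160)
for n,p,z in [('ktip',(157,280),.0285),('kbutt',(194,484),.03),('garlic',(64,235),.045),('lemon',(183,220),.05),('knob',(432,268),.046),('A',(445,192),.094),('B',(740,5),.094),('C',(795,85),.094),('D',(492,278),.094),('b1',(8,205),.022),('b2',(245,165),.022),('b3',(300,530),.022),('b4',(50,575),.022)]:
    print(n,onz(f,*T(*p),z))
for n,p,z in [('ktip',(262,460),.0285),('kbutt',(542,532),.03),('A',(470,207),.094),('D',(602,217),.094),('C',(623,92),.094),('B',(525,83),.094),('knob',(522,297),.046)]:
    print('s',n,onz(g,*S(*p),z))
print('tri tip',tri(f,T(157,280),g,S(262,460)),'butt',tri(f,T(194,484),g,S(542,532)),'knob',tri(f,T(432,268),g,S(522,297)))
for a,b,n in[((445,192),(470,207),'A'),((740,5),(525,83),'B'),((795,85),(623,92),'C'),((492,278),(602,217),'D')]:print(n,tri(f,T(*a),g,S(*b)))
# colour: knife mask contour (steel + dark handle) on board
im=f['image'];h=cv2.cvtColor(im,cv2.COLOR_RGB2HSV)
m=np.zeros(im.shape[:2],np.uint8);m[250:306,175:196]=1
st=(h[...,1]<90)&(h[...,2]>130)&(m>0);ys,xs=np.nonzero(st)
print(len(xs));vx=cv2.fitLine(np.c_[xs,ys].astype(np.float32),cv2.DIST_L2,0,.01,.01).ravel()
p=onz(f,vx[2]-10*vx[0],vx[3]-10*vx[1],.0285);q=onz(f,vx[2]+10*vx[0],vx[3]+10*vx[1],.0285);print('blade dir',p,q,np.degrees(np.arctan2(*(q-p)[1::-1])))
E
```

```text
ktip [0.5305 0.2489 0.0285]
kbutt [0.3533 0.2546 0.03  ]
garlic [0.5853 0.3163 0.045 ]
lemon [0.572  0.2128 0.05  ]
knob [0.4805 0.0157 0.046 ]
A [ 0.5331 -0.011   0.094 ]
B [ 0.6277 -0.2913  0.094 ]
C [ 0.5493 -0.3177  0.094 ]
D [ 0.454  -0.0316  0.094 ]
b1 [0.6279 0.3644 0.022 ]
b2 [0.6116 0.1539 0.022 ]
b3 [0.2947 0.1769 0.022 ]
b4 [0.3084 0.3919 0.022 ]
s ktip [0.5256 0.2592 0.0285]
s kbutt [0.3523 0.2584 0.03  ]
s A [ 0.5279 -0.0002  0.094 ]
s D [ 0.442 -0.024  0.094]
s C [ 0.5396 -0.295   0.094 ]
s B [ 0.6213 -0.2809  0.094 ]
s knob [0.4787 0.0201 0.046 ]
tri tip (array([0.5317, 0.2501, 0.0225]), np.float64(0.00044329082703923266)) butt (array([0.3536, 0.255 , 0.0278]), np.float64(0.00040861348985725095)) knob (array([0.4808, 0.0158, 0.0439]), np.float64(2.9638939211000127e-05))
A (array([ 0.5337, -0.011 ,  0.0894]), np.float64(0.00046558840908159))
B (array([ 0.6277, -0.2923,  0.0903]), np.float64(0.0018178826178390924))
C (array([ 0.5502, -0.3194,  0.0861]), np.float64(0.0012128776556027167))
D (array([ 0.4504, -0.0331,  0.0901]), np.float64(0.008594900241707394))
166
blade dir [0.5195 0.2499 0.0285] [0.4523 0.2519 0.0285] 178.28915093018804
```

```bash
cat >> h.py <<'E'
from scipy.spatial.transform import Rotation as Ro
def rz(a): return Ro.from_euler('z',a,degrees=True).as_matrix()
DOWN=np.diag([1.,-1,-1])
def plan(*tg):
    s=state();p=np.array(s['ee_pos']);R=np.array(s['ee_rot'])
    for q,Q in tg:
        print(np.round(np.r_[R.T@(np.array(q)-p)*1000,Ro.from_matrix(R.T@Q).as_rotvec(degrees=True)],1))
DR=rz(18.5);DC=np.array([.541,-.163,0])
def D(x,y,z): return DC+DR@np.array([x,y,z])
E
python3 - <<'E'
from h import *
K=rz(-1.75)@DOWN
plan(((.42,-.40,.24),K),((.47,-.1,.24),K),((.431,.252,.16),K))
a=cv2.imread('pics/top0.png')[192:262,262:350];b=cv2.imread('pics/side0.png')[170:245,270:325]
c=cv2.resize(a,None,fx=5.5,fy=5.5,interpolation=cv2.INTER_CUBIC);e=cv2.resize(b,(int(55*5.13),385),interpolation=cv2.INTER_CUBIC)
cv2.imwrite('pics/notch.png',cv2.convertScaleAbs(np.hstack([c,e]),alpha=1.5))
E
```

```text
[ 2.856e+02 -1.449e+02 -9.100e+00 -1.000e-01  0.000e+00  1.860e+01]
[ 4.206e+02 -4.174e+02 -8.800e+00 -1.000e-01  0.000e+00  1.860e+01]
[ 4.856e+02 -7.655e+02  7.160e+01 -1.000e-01  0.000e+00  1.860e+01]
```

View pics/notch.png

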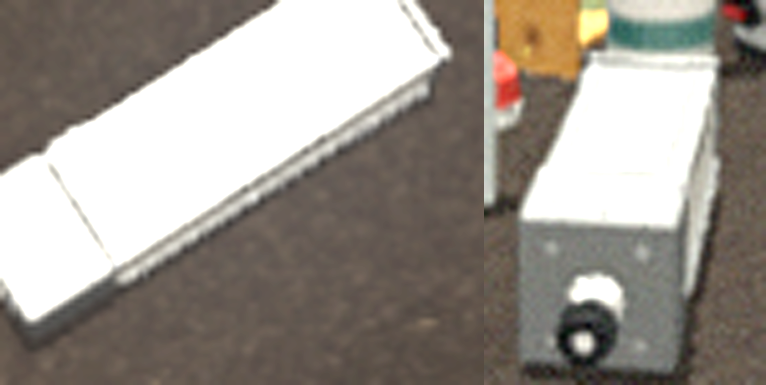

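The notch isn't obvious: there is a light strip, probably the cutter, on the front wall from (120,275) to (430,90), with a dark line above it. I'll start moving and check the notch by pixel profile.

>>> move_arm(rows="60 57 -29 -2 0 0 4; 60 114 -58 -4 0 0 8; 60 171 -87 -6 0 0 12; 60 228 -116 -8 0 0 16; 60 286 -145 -9 0 0 18.6; 60 313 -200 -9 0 0 18.6; 60 340 -254 -9 0 0 18.6; 60 367 -309 -9 0 0 18.6; 60 394 -363 -9 0 0 18.6; 60 421 -417 -9 0 0 18.6")

```text
t: 1.45
ee_pos: [0.4708, -0.0985, 0.2405]
ee_rot: [[1.0, -0.03, 0.001], [-0.03, -1.0, 0.0], [0.001, -0.0, -1.0]]
ft_force: [0.7, -0.4, 0.6]
opening: 0.0601
gripper_force: 0.0
```

```bash
python3 - <<'E'
from h import *
K=rz(-1.75)@DOWN
plan(((.47,-.1,.24),K),((.431,.252,.14),K))
f=grab_frame('top');im=cv2.cvtColor(cv2.imread('pics/top0.png'),cv2.COLOR_BGR2GRAY).astype(np.float32)
for z in (.091,.088,.085,.082,.079,.076,.07,.06):
    pts=np.array([proj(f,D(-.041,y/1000,z)) for y in range(-150,151,10)],np.float32)
    print(z,cv2.remap(im,pts[:,0].copy(),pts[:,1].copy(),cv2.INTER_LINEAR).ravel().astype(int))
E
```

```text
[-0.7  1.5  0.5 -0.  -0.   0. ]
[ -50.2 -349.2  100.4   -0.    -0.     0. ]
0.091 [109 135 140 147 138 141 147 143 154 140 143 141 144 147 137 130 141 152
 151 143 150 142 153 150 121 147 147 141 140 134  65]
0.088 [110 126 132 140 135 133 141 135 146 134 135 135 137 137 133 120 133 146
 143 134 145 135 147 145 115 138 137 131 129 127  61]
0.085 [112 117 126 133 131 127 134 132 138 127 127 129 133 129 128 118 124 139
 136 127 138 124 139 140 109 129 128 122 119 118  57]
0.082 [111 111 124 126 126 122 125 131 131 118 124 120 130 122 121 117 116 130
 133 117 133 124 131 135 104 119 120 113 111 112  54]
0.079 [108 102 121 119 118 123 115 126 126 109 122 112 126 122 116 115 114 121
 129 111 125 123 124 128 101 110 111 107 102 103  53]
0.076 [ 98  97 118 121 112 122 111 121 126  98 118 109 121 121 109 112 117 114
 124 112 119 120 118 123  98 101 102 100  93  98  53]
0.07 [ 76  95 107 118 114 114 119 107 120  94 107 110 110 116 114 103 118 108
 114 116 107 116 118 112  90  90  86  89  82  83  53]
0.06 [ 64  82 115 112 119 114 117 118 111 106 109 106 114 110 117 110 114 119
 111 119 119 111 116 118  78  74  71  69  70  67  52]
```

>>> move_arm(rows="60 -7 -50 10 0 0 0; 60 -14 -100 20 0 0 0; 60 -21 -150 35 0 0 0; 60 -28 -200 50 0 0 0; 60 -36 -250 65 0 0 0; 60 -43 -300 80 0 0 0; 60 -50 -349 100 0 0 0; 60 -50 -349 100 0 0 0; 60 -50 -349 100 0 0 0; 60 -50 -349 100 0 0 0")

```text
t: 2.75
ee_pos: [0.4317, 0.2481, 0.1407]
ee_rot: [[0.999, -0.032, 0.001], [-0.032, -0.999, -0.0], [0.001, 0.0, -1.0]]
ft_force: [-0.0, -0.2, -0.4]
opening: 0.0602
gripper_force: 0.0
```

```bash
python3 - <<'E'
from h import *
K=rz(-1.75)@DOWN
plan(((.431,.252,.0125),K))
g=[grab_frame('side') for _ in range(8)];f=g[0]
a=np.mean([x['image'] for x in g],0);save(f,'side1')
np.set_printoptions(linewidth=250)
c=[proj(f,D(-.04,y/1000,.082)) for y in range(-130,100,10)];print(np.round(c,1).tolist())
b=np.clip(a*1.8,0,255).astype(np.uint8)[150:250,285:335]
b=cv2.cvtColor(cv2.resize(b,None,fx=6,fy=6,interpolation=cv2.INTER_CUBIC),cv2.COLOR_RGB2BGR)
r=a.astype(np.uint8)[200:315,175:340];r=cv2.cvtColor(cv2.resize(r,(int(165*600/115*.57),342)),cv2.COLOR_RGB2BGR)
o=np.zeros((600,300+r.shape[1],3),np.uint8);o[:,:300]=b;o[:342,300:]=r;cv2.imwrite('pics/s1.png',o)
E
```

```text
[-9.000e-01 -3.900e+00  1.282e+02  0.000e+00 -0.000e+00 -1.000e-01]
[[314.4, 185.6], [314.2, 186.5], [314.0, 187.4], [313.7, 188.4], [313.5, 189.3], [313.3, 190.2], [313.0, 191.2], [312.8, 192.2], [312.5, 193.1], [312.3, 194.1], [312.0, 195.2], [311.8, 196.2], [311.5, 197.2], [311.2, 198.3], [311.0, 199.3], [310.7, 200.4], [310.4, 201.5], [310.1, 202.7], [309.9, 203.8], [309.6, 204.9], [309.3, 206.1], [309.0, 207.3], [308.7, 208.5]]
```

View pics/s1.png

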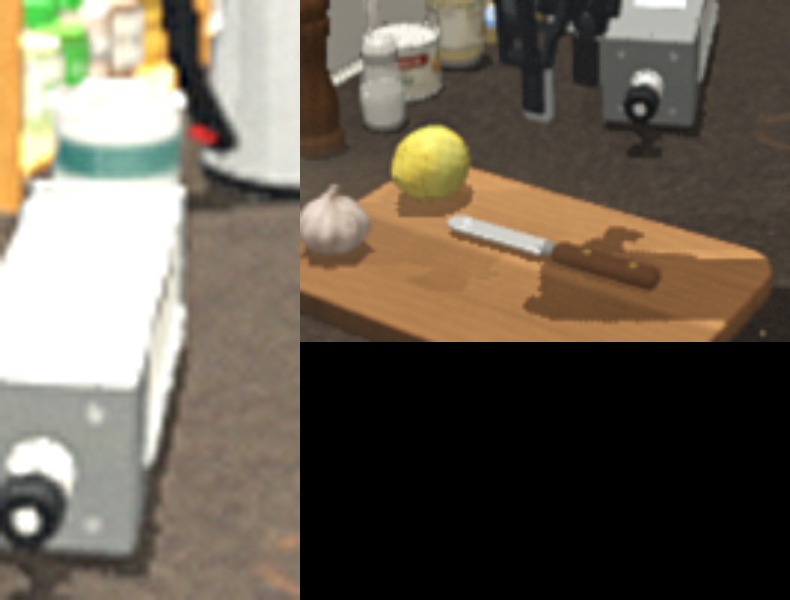

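The notch can't be resolved from either camera. I'll aim near the cover's middle and find it by touch. Now descending on the knife.

>>> move_arm(rows="50 0 -3.5 25 0 0 0; 45 0 -3.5 50 0 0 0; 45 0 -3.5 75 0 0 0; 45 0 -3.5 95 0 0 0; 45 0 -3.5 108 0 0 0; 45 0 -3.5 115 0 0 0; 45 0 -3.5 115 0 0 0; 12 0 -3.5 115 0 0 0; 12 0 -3.5 115 0 0 0; 12 0 -3.5 115 0 0 0", force=80)

```text
t: 4.4
ee_pos: [0.4316, 0.2536, 0.0263]
ee_rot: [[1.0, -0.03, 0.001], [-0.03, -1.0, 0.001], [0.001, -0.001, -1.0]]
ft_force: [-1.3, -0.6, 6.3]
opening: 0.0151
gripper_force: 78.3
```

>>> move_arm(rows="12 0 0 0 0 0 0; 12 0 0 0 0 0 0; 12 0 0 0 0 0 0; 12 0 0 0 0 0 0; 12 0 0 -10 0 0 0; 12 0 0 -30 0 0 0; 12 0 0 -60 0 0 0; 12 0 0 -90 0 0 0; 12 0 0 -90 0 0 0; 12 0 0 -90 0 0 0")

```text
t: 5.65
ee_pos: [0.4307, 0.253, 0.1152]
ee_rot: [[1.0, -0.03, -0.0], [-0.03, -1.0, -0.0], [-0.0, 0.0, -1.0]]
ft_force: [-0.2, 0.1, -1.3]
opening: 0.0153
gripper_force: 78.4
```

```bash
python3 - <<'E'
from h import *
g=grab_frame('side');f=grab_frame('top')
a=g['image'][150:330,150:350];b=f['image'][200:330,130:260]
a=cv2.resize(a,(400,360));b=cv2.resize(b,(360,360))
cv2.imwrite('pics/held.png',cv2.cvtColor(np.hstack([a,b]),cv2.COLOR_RGB2BGR))
print(state()['ft_force'],state()['wrist_torque'])
for y in(-15,):
  for x in(-.145,-.175): plan((D(x,-.015,.0755),DR@DOWN),(D(x,-.015,.15),DR@DOWN))
E
```

```text
[-0.17812087 -0.95172888 -2.03565363] [0.02214379 0.00582639 0.03809589]
[-8.000e+00  4.765e+02  3.950e+01  0.000e+00  1.000e-01 -2.020e+01]
[-8.100e+00  4.765e+02 -3.500e+01  0.000e+00  1.000e-01 -2.020e+01]
[-3.610e+01  4.868e+02  3.960e+01  0.000e+00  1.000e-01 -2.020e+01]
[-3.620e+01  4.869e+02 -3.490e+01  0.000e+00  1.000e-01 -2.020e+01]
```

View pics/held.png

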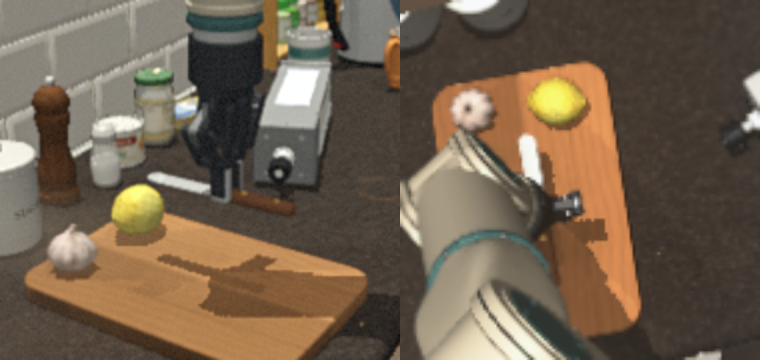

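The knife is held between the fingers near the handle front, with its blade tip in the side crop at (150,180) and in the top crop at (528,137). It looks level. I'll carry it to the front of the dispenser and check the pitch by triangulation.

>>> move_arm(rows="12 0 25 -35 0 0 0; 12 -4 75 -35 0 0 -2; 12 -8 130 -35 0 0 -5; 12 -12 185 -35 0 0 -7; 12 -16 240 -35 0 0 -10; 12 -20 295 -35 0 0 -12; 12 -25 350 -35 0 0 -15; 12 -30 400 -35 0 0 -17; 12 -34 450 -35 0 0 -19; 12 -36 487 -35 0 0 -20")

```text
t: 7.0
ee_pos: [0.3794, -0.2346, 0.1494]
ee_rot: [[0.95, 0.312, -0.002], [0.312, -0.95, 0.001], [-0.001, -0.001, -1.0]]
ft_force: [0.4, 0.5, -0.6]
opening: 0.0152
gripper_force: 78.6
```

```bash
python3 - <<'E'
from h import *
s=state();print(s['t'],s['ee_pos'],s['joint_pos'])
plan((D(-.175,-.015,.0755),DR@DOWN),(D(-.145,-.015,.0755),DR@DOWN),(D(-.11,-.015,.0755),DR@DOWN))
g=grab_frame('side');f=grab_frame('top')
S=lambda x,y:(x/2+150,y/2+150);T=lambda x,y:((x-400)/360*130+130,y/360*130+200)
print('old tip',tri(f,T(528,137),g,S(150,180)))
a=g['image'][130:280,230:430];b=f['image'][190:320,180:350]
a=cv2.resize(a,(400,300));b=cv2.resize(b,(400,306))[:300]
cv2.imwrite('pics/pre.png',cv2.cvtColor(np.hstack([a,b]),cv2.COLOR_RGB2BGR))
E
```

```text
7.0 [ 0.37937486 -0.23460318  0.14941735] [ 33.32340117  27.58064988  -7.23523311 122.94835502   6.71870695
  29.92906232 -50.73328652]
[ 1.1 -1.5 73.9 -0.1  0.1 -0.3]
[31.1 -1.7 73.9 -0.1  0.1 -0.3]
[66.1 -1.9 73.8 -0.1  0.1 -0.3]
old tip (array([0.52830274, 0.24636855, 0.10781022]), np.float64(0.0039268989288056685))
```

View pics/pre.png

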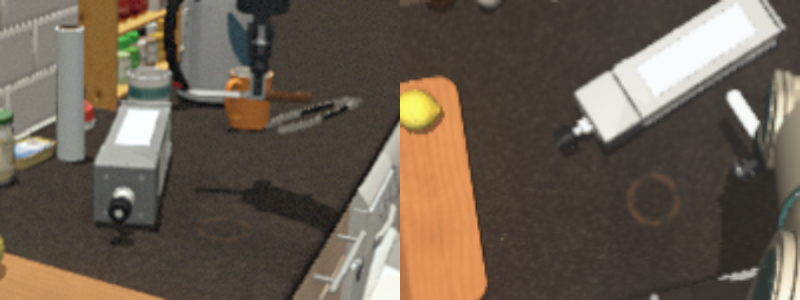

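The side crop shows the blade at roughly (178..250, 96) in front of the dispenser. The top crop shows the tip at (732,95). Next I'll get the blade's pitch by intersecting side-view rays with the vertical plane through the tool's x axis.

```bash
python3 - <<'E'
from h import *
np.set_printoptions(precision=4,suppress=True)
s=state();p=np.array(s['ee_pos']);R=np.array(s['ee_rot']);g=grab_frame('side');f=grab_frame('top')
for l in (.03,.06,.1): print(l,proj(g,p+R@[l,0,-.0025]),proj(f,p+R@[l,0,-.0025]))
im=g['image'].astype(int)
n=np.cross(R[:,0],[0,0,1])
for u in range(314,366,4):
    col=im[165:195,u];mn=col.min(1);sat=col.max(1)-mn
    w=np.where((mn>95)&(sat<35),1.,0);k=np.nonzero(w)[0]
    if len(k)==0: print(u,'-');continue
    v=165+k.mean();c,d=ray(g,u,v);X=c+d*(n@(p-c))/(n@d)
    print(u,165+k.min(),165+k.max(),'along %.1f z-tcp %.1f'%tuple(1000*np.array([R[:,0]@(X-p),X[2]-p[2]])))
t=f['image'].min(2);print(t[224:250,314:345:2])
E
```

```text
0.03 [348.4148 175.7456] [330.3661 247.5447]
0.06 [338.242  175.2588] [325.078  239.4151]
0.1 [324.7588 174.6209] [318.0718 228.6493]
314 165 194 along 131.5 z-tcp -19.0
318 -
322 165 177 along 108.8 z-tcp 20.0
326 165 178 along 96.7 z-tcp 12.2
330 165 179 along 84.8 z-tcp 11.2
334 165 179 along 73.0 z-tcp 11.8
338 165 180 along 61.1 z-tcp 10.8
342 165 177 along 49.6 z-tcp 17.4
346 175 177 along 37.0 z-tcp 1.3
350 165 177 along 26.1 z-tcp 17.2
354 165 177 along 14.5 z-tcp 17.8
358 178 178 along 1.5 z-tcp -3.0
362 168 177 along -9.0 z-tcp 15.6
[[ 83  64  56  57  56  59  60  60  58  60  60  97 125 128 127 137]
 [ 51  56  58  57  56  60  61  61  59  57  59 111 120 131 122 137]
 [ 53  57  58  59  56  57  59  60  58  59  59 105 117 137 118 133]
 [ 56  57  58  64  56  55  59  59  58  59  61 115 114 143 116 140]
 [ 57  56  97 153  80  56  60  58  58  57  58 118 113 148 112 149]
 [ 56  56 187 236 198  57  57  59  56  55  52 120 118 159 117 155]
 [ 57  66 241 248 238  57  55  57  54  55  48 110 126 172 122 166]
 [ 57  73 248 248 246  93  56  55  54  53  46 111 132 182 128 179]
 [ 57  63 248 2
[... 491 characters left out ...]
  53  52 124 176 215 102 114]
 [ 54  48  57  55 179 247 247 243  73  51  53 103 188 218  99 113]
 [ 54  45  53  53 110 248 247 247 188  63  60 107 198 204 105 112]
 [ 47  44  46  52  55 229 247 247 218  72  76  87 207 172 105 112]
 [ 42  45  42  52  54 194 247 247 174  68  95  72 216 127 104 112]
 [ 44  44  42  50  56 119 248 246 103  61  98  68 204 100 103 112]
 [ 48  44  42  45  55  54 230 236  69  57 104  64 175  95 103 111]
 [ 51  44  42  42  55  53 195 224  72  57 107  63 145  94 102 110]
 [ 54  43  42  40  51  59 118 204  76  59  92  67 111  94 102 109]
 [ 55  46  42  42  45  56  54 136  73  57  85  72  89  93 101 108]
 [ 53  49  41  41  42  52  52  62  68  59  89  77  82  92 100 108]]
```

```bash
python3 - <<'E'
from h import *
np.set_printoptions(linewidth=250)
s=state();p=np.array(s['ee_pos']);R=np.array(s['ee_rot']);g=grab_frame('side')
print(np.arange(314,362,3));print(g['image'].min(2)[168:186,314:362:3]);print((g['image'].max(2)-g['image'].min(2))[168:186,314:362:3])
for l in(.04,.07,.09):
  for y in(.0095,-.0095): print(l,y,[proj(g,p+R@[l,y,z]).round(1).tolist() for z in(-.0025,.0025,.0075)])
E
```

```text
[314 317 320 323 326 329 332 335 338 341 344 347 350 353 356 359]
[[112  18  16 113 112 111 118 119 121 119 105  36 118 121  91  35]
 [122  12   8 100 105 111 113 118 119 122 105  78  48  50  92  37]
 [116  18  16  78 108 115 117 121 120 121  97  91  52  37  88  42]
 [108  34  11  56 108 111 119 121 117 117  83  55  60  37  86  36]
 [ 88  39  28  35 108 111 120 120 119 121  76  27  37  38  93  36]
 [ 61  36  11  21 105 108 113 115 120 121  57  31  36  38  82  32]
 [ 55  43  21  36 135 140 123 118 119 118  52  37  36  50  82  37]
 [ 54  49  83  87 186 198 184 178 163 164 120 111  59 124  82  41]
 [ 51  48 103 105 182 204 218 218 204 199 188 186 109 144  75  26]
 [ 68  57  83 104 123 156 192 189 183 177 187 189 137 130  84  54]
 [ 82  49  36  90 115 115 113 122 110  99 100 113 113 102 106 101]
 [ 94  44  24  43  89 108 114 116 117 101  39  36  50  60  96 101]
 [104  50  39  17  34  73  88  99 106  91  36  37  34  41  42  47]
 [149  47  37  30  16  21  42  55  54  57  33  43  32  37  34  33]
 [144  33  37  26  32  28  11  16  15  19  34  35  48  45  41  36]
 [148  17  39  29  29  38  30
[... 1048 characters left out ...]
0  16   6   7   7   5   2   7   5  23  93  86 101 102 109 107]
 [  7  17   4   6   7   4  11   5   6  24  93  94  93  96 103 106]
 [  6   9   5  11  10   2   8   5   3  19  94  91 101  97 105  95]
 [  5   8   6  12  13  12  10   6  12  15  91  86  95 100 107 102]
 [  6  16  18  13  15  17  18  16  19  18  92  88 100 100 102 102]]
0.04 0.0095 [[344.4, 175.1], [344.4, 176.7], [344.3, 178.3]]
0.04 -0.0095 [[344.3, 176.8], [344.3, 178.4], [344.2, 180.1]]
0.07 0.0095 [[334.3, 174.6], [334.2, 176.2], [334.2, 177.8]]
0.07 -0.0095 [[334.1, 176.3], [334.0, 178.0], [333.9, 179.6]]
0.09 0.0095 [[327.6, 174.3], [327.5, 175.9], [327.5, 177.5]]
0.09 -0.0095 [[327.3, 176.0], [327.2, 177.6], [327.1, 179.3]]
```

The blade is level and about 2 mm above TCP height. I'll lower it to 0.080 and go up to the wall.

>>> move_arm(rows="12 0 -1.5 15 0 0 0; 12 0 -1.5 35 0 0 0; 12 0 -1.5 55 0 0 0; 12 0 -1.5 66 0 0 0; 12 1 -1.5 69.5 0 0 0; 12 8 -1.5 69.5 0 0 0; 12 16 -1.5 69.5 0 0 0; 12 24 -1.5 69.5 0 0 0; 12 27 -1.5 69.5 0 0 0; 12 27 -1.5 69.5 0 0 0")

```text
t: 8.5
ee_pos: [0.406, -0.2226, 0.0809]
ee_rot: [[0.949, 0.314, 0.0], [0.314, -0.949, -0.0], [0.0, 0.0, -1.0]]
ft_force: [-0.9, -0.5, -1.4]
opening: 0.015
gripper_force: 78.6
```

>>> move_arm(rows="12 2 0 0 0 0 0; 12 4 0 0 0 0 0; 12 6 0 0 0 0 0; 12 8 0 0 0 0 0; 12 10 0 0 0 0 0; 12 12 0 0 0 0 0; 12 13 0 0 0 0 0; 12 14 0 0 0 0 0; 12 14 0 0 0 0 0; 12 14 0 0 0 0 0")

```text
t: 9.75
ee_pos: [0.419, -0.2183, 0.0808]
ee_rot: [[0.949, 0.314, -0.0], [0.314, -0.949, -0.0], [-0.0, 0.0, -1.0]]
ft_force: [-0.2, 0.3, -1.1]
opening: 0.0151
gripper_force: 78.6
```

>>> move_arm(rows="12 2 0 0.5 0 0 0; 12 5 0 0.8 0 0 0; 12 8 0 0.8 0 0 0; 12 11 0 0.8 0 0 0; 12 14 0 0.8 0 0 0; 12 17 0 0.8 0 0 0; 12 20 0 0.8 0 0 0; 12 23 0 0.8 0 0 0; 12 25 0 0.8 0 0 0; 12 25 0 0.8 0 0 0")

```text
t: 11.0
ee_pos: [0.443, -0.2103, 0.08]
ee_rot: [[0.949, 0.314, 0.0], [0.314, -0.949, -0.0], [0.0, 0.0, -1.0]]
ft_force: [-0.1, 0.4, -0.8]
opening: 0.0152
gripper_force: 78.6
```

```bash
python3 - <<'E'
from h import *
s=state();p=np.array(s['ee_pos']);print(DR.T@(p-DC),s['ft_force'],s['wrist_torque'],s['joint_pos'])
R=np.array(s['ee_rot'])
# lever: rotate about wall inner edge, tip up; tool y axis = -disp y; find poses for angles
piv=D(-.036,-.015,.081)
piv=p+R@np.array([R[:,0]@(piv-p),0,-.001])
for a in (5,10,15,20,25):
    for sg in (1,):
        Q=Ro.from_rotvec(np.radians(a)*R[:,1]).as_matrix()
        t=Q@R[:,0]; plan((piv+Q@(p-piv),Q@R)); print(a,t)
g=grab_frame('side');a=g['image'][150:240,270:390]
cv2.imwrite('pics/ins.png',cv2.cvtColor(cv2.resize(a,None,fx=6,fy=6,interpolation=cv2.INTER_CUBIC),cv2.COLOR_RGB2BGR))
E
```

```text
[-0.10795962 -0.01375697  0.08002378] [-0.07361288  0.42298854 -0.82447503] [-0.02685582  0.02364254  0.02627558] [ 25.31276847  37.2982197   -4.69484094 119.38018507   7.11669977
  23.56590036 -56.65393829]
[ 0.4  0.   6.3 -0.   5.   0. ]
5 [0.94580078 0.31278299 0.08733667]
[ 1.3 -0.  12.5  0.  10.   0. ]
10 [0.93497295 0.30920826 0.17382704]
[ 2.7 -0.  18.6 -0.  15.  -0. ]
15 [0.91702941 0.30328028 0.25899448]
[ 4.7  0.  24.6  0.  20.  -0. ]
20 [0.89210672 0.29504414 0.34219081]
[ 7.2 -0.  30.3 -0.  25.  -0. ]
25 [0.86039457 0.28456255 0.42278286]
```

View pics/ins.png

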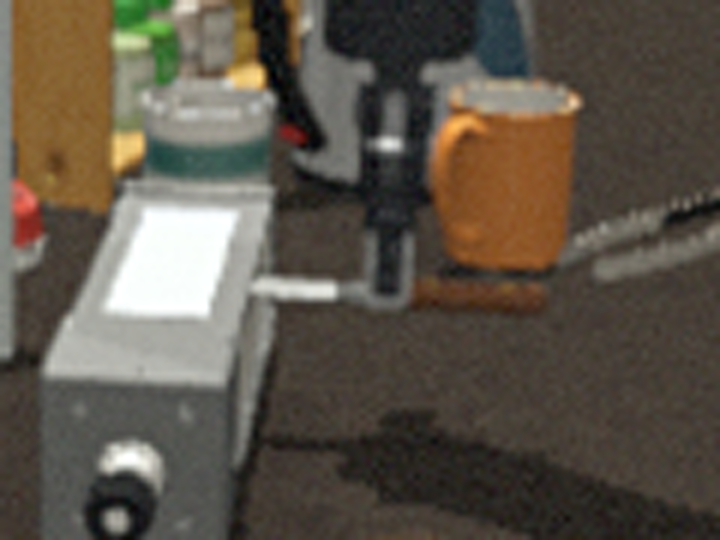

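The blade is in the notch, entering the front wall at (250,287), with the fingers well clear of the cover. Now levering.

>>> move_arm(rows="12 0 0 2.5 0 2 0; 12 0.3 0 5 0 4 0; 12 0.6 0 7.5 0 6 0; 12 0.9 0 10 0 8 0; 12 1.3 0 12.5 0 10 0; 12 1.8 0 15 0 12 0; 12 2.2 0 16.8 0 13.5 0; 12 2.7 0 18.6 0 15 0; 12 2.7 0 18.6 0 15 0; 12 2.7 0 18.6 0 15 0")

```text
t: 12.3
ee_pos: [0.4431, -0.21, 0.0607]
ee_rot: [[0.919, 0.313, 0.241], [0.303, -0.95, 0.08], [0.254, -0.0, -0.967]]
ft_force: [-6.0, -0.6, -1.4]
opening: 0.0149
gripper_force: 78.8
```

```bash
python3 - <<'E'
from h import *
s=state();p=np.array(s['ee_pos']);print(DR.T@(p-DC),s['joint_pos'])
g=grab_frame('side');a=g['image'][120:240,270:390]
cv2.imwrite('pics/lev.png',cv2.cvtColor(cv2.resize(a,None,fx=5,fy=5,interpolation=cv2.INTER_CUBIC),cv2.COLOR_RGB2BGR))
E
```

```text
[-0.10775482 -0.01349183  0.06068664] [  54.26596794   43.13715462  -36.24691803  128.56013415   74.93839248
   13.66960245 -116.73358234]
```

View pics/lev.png

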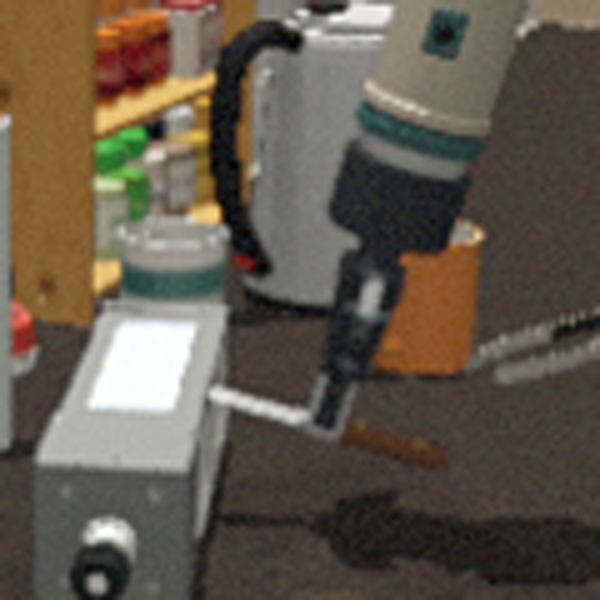

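The cover is still shut, with the blade tilted about 15° and its tip under the cover's front edge at (212,395). I've used all ten views, so from here I work from numbers. Next is a straight lift on top of the tilt.

>>> move_arm(rows="12 0.3 0 -1 0 0 0; 12 0.5 0 -2 0 0 0; 12 0.8 0 -3 0 0 0; 12 1 0 -4 0 0 0; 12 1.3 0 -5 0 0 0; 12 1.6 0 -6 0 0 0; 12 1.8 0 -7 0 0 0; 12 2 0 -8 0 0 0; 12 2 0 -8 0 0 0; 12 2 0 -8 0 0 0")

```text
t: 13.6
ee_pos: [0.444, -0.21, 0.0692]
ee_rot: [[0.918, 0.313, 0.244], [0.302, -0.95, 0.081], [0.257, -0.0, -0.967]]
ft_force: [-4.3, -1.6, -8.5]
opening: 0.0152
gripper_force: 78.3
```

```bash
cat >> h.py <<'E'
def cov():
    # change of the top view against the first picture inside the cover's outline
    f=grab_frame('top');a=cv2.cvtColor(cv2.imread('pics/top0.png'),cv2.COLOR_BGR2RGB).astype(int)
    o=[]
    for x in(-.02,0,.02,.035):
        o.append([int(abs(f['image'][int(v+.5),int(u+.5)].astype(int)-a[int(v+.5),int(u+.5)]).max()) for u,v in [proj(f,D(x,y,.094)) for y in(-.13,-.1,-.07,-.03,0,.03,.06)]])
    print('cover diff',o)
def loc():
    s=state();print('loc',(DR.T@(np.array(s['ee_pos'])-DC)).round(4),np.round(s['ft_force'],1),np.round(s['joint_pos'],1),s['t'])
E
python3 -c "
from h import *
loc();cov()"
```

```text
loc [-0.1069 -0.0138  0.0692] [-4.3 -1.6 -8.5] [  55.9   42.8  -38.8  128.3   71.8   15.3 -113.7] 13.6
cover diff [[2, 1, 1, 1, 1, 1, 3], [4, 1, 1, 1, 1, 1, 3], [6, 1, 1, 1, 1, 1, 3], [4, 4, 6, 5, 7, 5, 4]]
```

>>> move_arm(rows="12 0.3 0 -1 0 0 0; 12 0.5 0 -2 0 0 0; 12 0.8 0 -3 0 0 0; 12 1 0 -4 0 0 0; 12 1.3 0 -5 0 0 0; 12 1.6 0 -6 0 0 0; 12 1.8 0 -7 0 0 0; 12 2 0 -8 0 0 0; 12 2 0 -8 0 0 0; 12 2 0 -8 0 0 0", force=120)

```text
t: 14.9
ee_pos: [0.4455, -0.2094, 0.078]
ee_rot: [[0.917, 0.314, 0.246], [0.304, -0.949, 0.082], [0.26, -0.0, -0.966]]
ft_force: [-2.5, 2.3, -8.0]
opening: 0.014
gripper_force: 99.7
```

```bash
python3 -c "
from h import *
loc();cov();print(state()['wrist_torque'])"
```

```text
loc [-0.1053 -0.0136  0.078 ] [-2.5  2.3 -8. ] [  57.4   42.3  -41.2  128.    69.    16.8 -111.1] 14.9
cover diff [[3, 1, 1, 1, 1, 1, 2], [4, 1, 1, 1, 1, 1, 3], [5, 1, 1, 1, 1, 1, 3], [4, 3, 6, 4, 7, 5, 3]]
[-0.16006549  1.76338016  0.3237015 ]
```

The knife pivots in the grip when I lift. Pushing the handle down over the ledge with a deeper insertion needs no grip moment, so I'll ease off and go in 12 mm further.

>>> move_arm(rows="12 -0.5 0 2 0 0 0; 12 -1 0 4 0 0 0; 12 1 0 4.5 0 0 0; 12 3 0 5 0 0 0; 12 5 0 5.5 0 0 0; 12 7 0 6 0 0 0; 12 9 0 6.5 0 0 0; 12 10.6 0 7 0 0 0; 12 10.6 0 7 0 0 0; 12 10.6 0 7 0 0 0", force=100)

```text
t: 16.2
ee_pos: [0.4568, -0.2058, 0.074]
ee_rot: [[0.917, 0.314, 0.246], [0.303, -0.949, 0.081], [0.259, 0.0, -0.966]]
ft_force: [-2.4, -0.9, -5.9]
opening: 0.014
gripper_force: 99.9
```

```bash
python3 -c "
from h import *
loc();cov();print(state()['wrist_torque'])"
```

```text
loc [-0.0934 -0.0139  0.074 ] [-2.4 -0.9 -5.9] [  56.1   43.2  -41.2  127.    69.7   17.4 -112.6] 16.2
cover diff [[2, 1, 1, 1, 1, 1, 3], [3, 1, 1, 1, 1, 1, 2], [5, 1, 1, 1, 1, 1, 3], [3, 3, 5, 4, 6, 3, 4]]
[-0.59091659  1.56658558 -0.11117185]
```

Now I push the handle down.

>>> move_arm(rows="12 -0.5 0 2 0 0 0; 12 -1 0 4 0 0 0; 12 -1.5 0 6 0 0 0; 12 -2 0 8 0 0 0; 12 -2.6 0 10 0 0 0; 12 -3.1 0 12 0 0 0; 12 -3.6 0 14 0 0 0; 12 -4.1 0 16 0 0 0; 12 -4.6 0 17.5 0 0 0; 12 -4.6 0 17.5 0 0 0")

```text
t: 17.5
ee_pos: [0.4599, -0.205, 0.0575]
ee_rot: [[0.915, 0.316, 0.252], [0.305, -0.949, 0.083], [0.265, 0.001, -0.964]]
ft_force: [-2.6, -0.8, 10.9]
opening: 0.0139
gripper_force: 102.7
```

```bash
python3 -c "
from h import *
loc();cov();print(state()['wrist_torque'])"
```

```text
loc [-0.0902 -0.0141  0.0575] [-2.6 -0.8 10.9] [  54.5   44.8  -38.9  127.3   77.9   15.7 -120.1] 17.5
cover diff [[138, 8, 1, 1, 74, 1, 29], [78, 1, 1, 1, 1, 1, 180], [168, 67, 67, 66, 65, 64, 25], [178, 97, 93, 96, 107, 94, 118]]
[ 0.16975507 -0.56210132 -0.00099137]
```

The cover has swung open. I'll withdraw the knife along its axis.

>>> move_arm(rows="12 0 0 -3 0 0 0; 12 -5 0 -4 0 0 0; 12 -15 0 -4 0 0 0; 12 -25 0 -4 0 0 0; 12 -35 0 -4 0 0 0; 12 -45 0 -4 0 0 0; 12 -55 0 -4 0 0 0; 12 -65 0 -4 0 0 0; 12 -72 0 -8 0 0 0; 12 -75 0 -15 0 0 0")

```text
t: 18.8
ee_pos: [0.3841, -0.2295, 0.0509]
ee_rot: [[0.917, 0.314, 0.246], [0.303, -0.949, 0.082], [0.259, -0.001, -0.966]]
ft_force: [-1.4, 0.4, -0.6]
opening: 0.014
gripper_force: 101.2
```

```bash
python3 - <<'E'
from h import *
loc();cov()
s=state();p=np.array(s['ee_pos']);R=np.array(s['ee_rot']);g=grab_frame('side');save(g,'side2');f=grab_frame('top');save(f,'top2')
np.set_printoptions(linewidth=250)
# blade in the vertical plane through the tool x axis: pitch by bright, grey pixels near the expected line
n=np.cross(R[:,0],[0,0,1]);n/=np.linalg.norm(n);e=np.array([R[0,0],R[1,0],0]);e/=np.linalg.norm(e)
im=g['image'].astype(int);mn=im.min(2);sat=im.max(2)-mn
a=proj(g,p+e*.11);b=proj(g,p+e*.01);print(a,b)
u0,u1=sorted([int(a[0])-4,int(b[0])+4]);v0=int(min(a[1],b[1]))-22;v1=v0+44
vs,us=np.nonzero((mn[v0:v1,u0:u1]>90)&(sat[v0:v1,u0:u1]<30))
for u,v in sorted(zip(us+u0,vs+v0)):
    c,d=ray(g,u,v);X=c+d*(n@(p-c))/(n@d)-p
    if u%3==0: print((u,v),'%.0f %.0f'%(1000*e@X,1000*X[2]),end='; ')
plan((p+[0,0,.1],DR@DOWN))
E
```

```text
loc [-0.1699 -0.0133  0.0509] [-1.4  0.4 -0.6] [  64.    44.9  -40.4  134.1   93.5   15.2 -128.9] 18.8
cover diff [[138, 8, 1, 1, 1, 1, 29], [77, 1, 1, 1, 1, 1, 180], [168, 67, 66, 66, 65, 64, 26], [170, 60, 62, 69, 68, 47, 102]]
[317.95160475 206.63380172] [351.00792469 208.47774391]
(np.int64(315), np.int64(184)) 121 72; (np.int64(315), np.int64(185)) 121 68; (np.int64(315), np.int64(186)) 121 65; (np.int64(315), np.int64(187)) 121 62; (np.int64(315), np.int64(201)) 120 18; (np.int64(315), np.int64(202)) 119 14; (np.int64(315), np.int64(203)) 119 11; (np.int64(315), np.int64(205)) 119 5; (np.int64(324), np.int64(198)) 93 29; (np.int64(324), np.int64(199)) 93 26; (np.int64(324), np.int64(200)) 92 22; (np.int64(327), np.int64(198)) 84 29; (np.int64(327), np.int64(199)) 84 26; (np.int64(327), np.int64(200)) 83 23; (np.int64(327), np.int64(201)) 83 20; (np.int64(330), np.int64(199)) 75 27; (np.int64(330), np.int64(200)) 74 23; (np.int64(330), np.int64(201)) 74 20; (np.int64(330), np.int64(202)) 74 17; (np.int64(333), np.int64(200)) 65 24; (np.int64(333), np.int64(201)) 65 21; (np.int64
[... 453 characters left out ...]
64(342), np.int64(205)) 38 10; (np.int64(342), np.int64(206)) 37 6; (np.int64(345), np.int64(204)) 29 13; (np.int64(345), np.int64(205)) 29 10; (np.int64(345), np.int64(206)) 28 7; (np.int64(345), np.int64(207)) 28 4; (np.int64(348), np.int64(205)) 20 11; (np.int64(348), np.int64(206)) 19 7; (np.int64(348), np.int64(207)) 19 4; (np.int64(348), np.int64(208)) 19 1; (np.int64(351), np.int64(206)) 10 8; (np.int64(351), np.int64(207)) 10 5; (np.int64(351), np.int64(208)) 10 2; (np.int64(354), np.int64(200)) 3 28; (np.int64(354), np.int64(201)) 3 24; (np.int64(354), np.int64(202)) 2 21; (np.int64(354), np.int64(203)) 2 18; (np.int64(354), np.int64(210)) 1 -4; [ 25.3  -0.2 -97.    0.1 -15.1  -0.2]
```

The cover is open and stays open. The blade sits 1° tip-up relative to the tool and hasn't slid along its length. Next I raise and level it.

>>> move_arm(rows="12 5 0 -20 0 0 0; 12 10 0 -40 0 -2 0; 12 16 0 -60 0 -5 0; 12 21 0 -80 0 -8 0; 12 25 0 -97 0 -11 0; 12 25 0 -97 0 -14 0; 12 25 0 -97 0 -16 0; 12 25 0 -97 0 -16 0; 12 25 0 -97 0 -16 0; 12 25 0 -97 0 -16 0")

```text
t: 20.2
ee_pos: [0.3828, -0.2302, 0.1509]
ee_rot: [[0.949, 0.313, -0.017], [0.313, -0.95, -0.005], [-0.017, -0.0, -1.0]]
ft_force: [-0.6, 0.2, -1.0]
opening: 0.0144
gripper_force: 101.1
```

```bash
python3 - <<'E'
from h import *
loc()
s=state();R=np.array(s['ee_rot']);print(R)
K=rz(-1.75)@DOWN@Ro.from_euler('y',-1,degrees=True).as_matrix()
plan(((.40,.0,.15),K),((.431,.252,.10),K))
E
```

```text
loc [-0.1713 -0.0135  0.1509] [-0.6  0.2 -1. ] [ 63.6  37.4 -55.1 121.5  45.   45.7 -92.3] 20.2
[[ 9.49466436e-01  3.13426112e-01 -1.66600947e-02]
 [ 3.13381009e-01 -9.49612575e-01 -5.31979649e-03]
 [-1.74879986e-02 -1.69989073e-04 -9.99847059e-01]]
[  88.4 -213.2   -0.6    0.3    0.    20. ]
[ 1.977e+02 -4.428e+02  4.750e+01  3.000e-01  0.000e+00  2.000e+01]
```

>>> move_arm(rows="12 18 -43 0 0 0 4; 12 35 -85 0 0 0 8; 12 53 -128 0 0 0 12; 12 70 -170 0 0 0 16; 12 88 -213 0 0 0 20; 12 110 -260 0 0 0 20; 12 132 -306 5 0 0 20; 12 154 -352 15 0 0 20; 12 176 -398 30 0 0 20; 12 198 -443 47 0 0 20")

```text
t: 21.45
ee_pos: [0.4317, 0.2538, 0.1]
ee_rot: [[0.999, -0.03, -0.016], [-0.03, -1.0, -0.005], [-0.016, 0.006, -1.0]]
ft_force: [1.2, -0.3, -0.6]
opening: 0.0143
gripper_force: 101.1
```

```bash
cat >> h.py <<'E'
def blade():
    s=state();p=np.array(s['ee_pos']);R=np.array(s['ee_rot']);g=grab_frame('side')
    n=np.cross(R[:,0],[0,0,1]);e=np.array([R[0,0],R[1,0],0])
    im=g['image'].astype(int);mn=im.min(2);sat=im.max(2)-mn
    for l in range(30,106,10):
        u,v=proj(g,p+e*l/1000);u=int(u+.5);v0=int(v)-10
        col=mn[v0:v0+20,u];k=np.nonzero((col>110)&(sat[v0:v0+20,u]<45))[0]
        if len(k):
            c,d=ray(g,u,v0+k.mean());X=c+d*(n@(p-c))/(n@d)-p;print(l,k+v0,'z-tcp %.1f'%(1000*X[2]))
E
python3 - <<'E'
from h import *
loc();blade()
K=rz(-1.75)@DOWN@Ro.from_euler('y',-1,degrees=True).as_matrix()
plan(((.431,.252,.029),K))
E
```

```text
loc [0.0286 0.4299 0.1   ] [ 1.2 -0.3 -0.6] [  -7.3   41.5  -40.2  115.6   41.8   39.2 -166.4] 21.45
30 [246 247 248 249 250 251 252] z-tcp 3.6
40 [245 246 247 248 249 250 251] z-tcp 3.6
50 [245 246 247 248 249 250] z-tcp 3.0
60 [244 245 246 247 248 249] z-tcp 3.0
70 [243 244 245 246 247 248] z-tcp 3.0
80 [242 243 244 245 246 247] z-tcp 2.9
90 [242 243 244 245 246] z-tcp 1.7
[ 1.4 11.9 70.3 -0.3 -0.1  0.5]
```

The knife is level. Lowering onto the board.

>>> move_arm(rows="12 0 3 10 0 0 0; 12 0 8 25 0 0 0; 12 1 12 40 0 0 0; 12 1 12 52 0 0 0; 12 1 12 60 0 0 0; 12 1 12 65 0 0 0; 12 1 12 68 0 0 0; 12 1 12 70 0 0 0; 12 1 12 70 0 0 0; 12 1 12 70 0 0 0")

```text
t: 22.75
ee_pos: [0.431, 0.2401, 0.0308]
ee_rot: [[0.999, -0.03, -0.016], [-0.03, -1.0, -0.005], [-0.016, 0.006, -1.0]]
ft_force: [-0.1, 0.2, -1.4]
opening: 0.0138
gripper_force: 101.1
```

```bash
python3 - <<'E'
from h import *
loc();blade();s=state();print(s['ee_pos'],s['ee_rot'])
E
```

```text
loc [0.0236 0.4172 0.0308] [-0.1  0.2 -1.4] [ -14.3   45.6  -27.1  118.6   44.6   27.2 -167.3] 22.75
30 [274 275 276 277 278 279] z-tcp -0.4
40 [273 274 275 276 277 278] z-tcp 0.0
50 [272 273 274 275 276 277] z-tcp -0.3
60 [271 272 273 274 275 276] z-tcp -0.7
70 [270 271 272 273 274 275] z-tcp -1.0
80 [269 270 271 272 273 274] z-tcp -0.7
90 [269 270 271 272 273] z-tcp -2.3
[0.43098408 0.24010339 0.0308053 ] [[ 0.99942314 -0.02978751 -0.0163126 ]
 [-0.02987737 -0.99953956 -0.00529327]
 [-0.01614742  0.00577759 -0.99985293]]
```

>>> move_arm(rows="12 0 -4 0 0 0 0; 12 0 -8 0 0 0 0; 12 0 -12 0 0 0 0; 12 0 -12 1 0 0 0; 12 0 -12 2 0 0 0; 12 0 -12 2.5 0 0 0; 12 0 -12 3 0 0 0; 12 0 -12 3.5 0 0 0; 12 0 -12 3.5 0 0 0; 12 0 -12 3.5 0 0 0")

```text
t: 24.05
ee_pos: [0.4312, 0.252, 0.0271]
ee_rot: [[0.999, -0.03, -0.017], [-0.03, -1.0, -0.005], [-0.016, 0.006, -1.0]]
ft_force: [-0.7, 0.1, -1.0]
opening: 0.014
gripper_force: 101.1
```

>>> move_arm(rows="12 0 0 0.3 0 0 0; 12 0 0 0.6 0 0 0; 12 0 0 0.9 0 0 0; 12 0 0 1.2 0 0 0; 12 0 0 1.5 0 0 0; 12 0 0 1.8 0 0 0; 12 0 0 2 0 0 0; 12 0 0 2 0 0 0; 12 0 0 2 0 0 0; 12 0 0 2 0 0 0")

```text
t: 25.3
ee_pos: [0.4312, 0.252, 0.0267]
ee_rot: [[0.999, -0.03, -0.015], [-0.03, -1.0, -0.006], [-0.015, 0.006, -1.0]]
ft_force: [-3.1, -1.8, 18.2]
opening: 0.0139
gripper_force: 103.5
```

Contact, so it's on the board. I ease off, open and rise.

>>> move_arm(rows="12 0 0 -1.5 0 0 0; 16 0 0 -1.5 0 0 0; 22 0 0 -1.5 0 0 0; 30 0 0 -1.5 0 0 0; 40 0 0 -1.5 0 0 0; 40 0 0 -1.5 0 0 0; 40 0 0 -10 0 0 0; 40 0 0 -40 0 0 0; 40 0 0 -80 0 0 0; 40 0 0 -110 0 0 0")

```text
t: 26.55
ee_pos: [0.4332, 0.2529, 0.1371]
ee_rot: [[0.999, -0.03, -0.016], [-0.03, -1.0, -0.005], [-0.015, 0.005, -1.0]]
ft_force: [0.0, 0.3, 0.1]
opening: 0.0401
gripper_force: 0.0
```

```bash
python3 - <<'E'
from h import *
np.set_printoptions(precision=4,suppress=True)
loc();g=grab_frame('side');save(g,'side3')
im=g['image'].astype(int);mn=im.min(2);sat=im.max(2)-mn
# blade contour on the board in the side view
m=np.zeros(mn.shape,np.uint8);m[262:300,215:275]=((mn>110)&(sat<45))[262:300,215:275]
n,l,st,c=cv2.connectedComponentsWithStats(m);k=1+st[1:,4].argmax();print(st[k],c[k])
ys,xs=np.nonzero(l==k);i=xs.argmin()
print('tip',onz(g,xs[i],ys[xs==xs[i]].mean(),.0285),'centre',onz(g,*c[k],.0285))
q=cv2.cvtColor(cv2.imread('pics/side0.png'),cv2.COLOR_BGR2RGB).astype(int);mn=q.min(2);sat=q.max(2)-mn
m[:]=0;m[262:300,215:275]=((mn>110)&(sat<45))[262:300,215:275]
n,l,st,c=cv2.connectedComponentsWithStats(m);k=1+st[1:,4].argmax();print(st[k],c[k]);ys,xs=np.nonzero(l==k);i=xs.argmin()
print('was tip',onz(g,xs[i],ys[xs==xs[i]].mean(),.0285),'centre',onz(g,*c[k],.0285))
cov()
d=np.abs(im-q).max(2)
for nme,X in dict(lemon=(.572,.213,.05),garlic=(.585,.316,.045)).items():
    u,v=proj(g,X);print(nme,d[int(v)-4:int(v)+5,int(u)-4:int(u)+5].mean())
plan((D(0,.194,.16),DR@DOWN),(D(0,.194,.028),DR@DOWN))
plan((D(0,.194,.16),DR@DOWN@rz(180)))
E
```

```text
loc [0.0297 0.4286 0.1371] [0.  0.3 0.1] [  -8.7   36.7  -37.   114.2   32.8   40.8 -157.8] 26.55
[227 271  35  13 186] [243.4946 277.586 ]
tip [0.5235 0.2548 0.0285] centre [0.482  0.2514 0.0285]
[225 273  36  13 195] [242.5231 278.7026]
was tip [0.5249 0.2608 0.0285] centre [0.4813 0.2567 0.0285]
cover diff [[138, 8, 1, 1, 1, 1, 29], [78, 1, 1, 1, 1, 1, 177], [169, 67, 67, 66, 65, 64, 26], [169, 61, 62, 69, 68, 47, 102]]
lemon 5.074074074074074
garlic 6.851851851851852
[ 51.6 231.6 -21.7   0.    0.7 -20.2]
[ 53.1 231.3 110.3   0.    0.7 -20.2]
[ 51.6 231.6 -21.7   0.9  -0.  159.8]
```

The knife is back on the board, flat and within about 5 mm of where it was. The cover stays open and the lemon and garlic haven't moved. On to the knob.

>>> move_arm(rows="60 0 10 -22 0 0 -10; 60 5 30 -22 0 0 -20; 60 10 55 -22 0 0 -30; 60 16 80 -22 0 0 -40; 60 22 105 -22 0 0 -50; 60 28 130 -22 0 0 -60; 60 34 155 -22 0 0 -70; 60 40 180 -22 0 0 -80; 60 46 205 -22 0 0 -90; 60 52 232 -22 0 0 -100")

```text
t: 27.9
ee_pos: [0.4781, 0.0183, 0.1571]
ee_rot: [[-0.15, 0.989, -0.017], [0.989, 0.15, -0.005], [-0.003, -0.018, -1.0]]
ft_force: [0.2, 0.3, -0.8]
opening: 0.0602
gripper_force: 0.0
```

```bash
python3 - <<'E'
from h import *
Q=rz(108.5)@DOWN
loc();plan((D(0,.194,.12),Q),(D(0,.194,.028),Q))
E
```

```text
loc [-0.0021  0.1919  0.1571] [ 0.2  0.3 -0.8] [ 35.4  44.8 -66.7 116.1  50.7  56.5 -49.5] 27.9
[ 2.5  2.4 37.1 -1.   0.1 -9.9]
[ 2.800e+00  4.100e+00  1.291e+02 -1.000e+00  1.000e-01 -9.900e+00]
```

>>> move_arm(rows="60 1 1 5 -1 0 -4; 60 2 2 15 -1 0 -8; 60 2.5 2.5 37 -1 0 -9.9; 60 2.5 3 55 -1 0 -9.9; 60 2.6 3.3 75 -1 0 -9.9; 60 2.7 3.6 93 -1 0 -9.9; 60 2.8 3.8 108 -1 0 -9.9; 60 2.8 4 120 -1 0 -9.9; 60 2.8 4.1 129 -1 0 -9.9; 60 2.8 4.1 129 -1 0 -9.9")

```text
t: 29.15
ee_pos: [0.4796, 0.0219, 0.0281]
ee_rot: [[-0.312, 0.95, -0.001], [0.95, 0.312, -0.002], [-0.001, -0.001, -1.0]]
ft_force: [0.2, -0.5, 0.4]
opening: 0.06
gripper_force: 0.0
```

```bash
python3 - <<'E'
from h import *
Q=rz(108.5)@DOWN
loc();plan((D(0,.194,.028),Q))
E
```

```text
loc [0.0004 0.1948 0.0281] [ 0.2 -0.5  0.4] [ 29.1  56.  -56.6 121.1  70.6  47.2 -55.7] 29.15
[-0.8 -0.4  0.1 -0.1  0.1 -0.3]
```

>>> move_arm(rows="40 -0.8 -0.4 0 0 0 0; 22 -0.8 -0.4 0 0 0 0; 22 -0.8 -0.4 0 0 0 0; 22 -0.8 -0.4 0 0 0 0; 22 -0.8 -0.4 0 0 0 0; 22 -0.8 -0.4 0 0 0 0; 22 -0.8 -0.4 0 0 0 0; 22 -0.8 -0.4 0 0 0 0; 22 -0.8 -0.4 0 0 0 0; 22 -0.8 -0.4 0 0 0 0", force=80)

```text
t: 30.4
ee_pos: [0.4803, 0.021, 0.0293]
ee_rot: [[-0.312, 0.95, 0.002], [0.95, 0.312, -0.002], [-0.002, 0.001, -1.0]]
ft_force: [-1.9, -1.2, 5.9]
opening: 0.0279
gripper_force: 78.9
```

```bash
python3 - <<'E'
from h import *
loc();g=grab_frame('side');np.save('g0.npy',g['image'])
E
```

```text
loc [0.0008 0.1937 0.0293] [-1.9 -1.2  5.9] [ 29.2  55.8 -56.7 121.1  70.6  47.3 -55.6] 30.4
```

>>> move_arm(rows="22 3 0 0 0 0 0; 22 7 0 0 0 0 0; 22 12 0 0 0 0 0; 22 17 0 0 0 0 0; 22 22 0 0 0 0 0; 22 27 0 0 0 0 0; 22 31 0 0 0 0 0; 22 35 0 0 0 0 0; 22 35 0 0 0 0 0; 22 35 0 0 0 0 0")

```text
t: 31.7
ee_pos: [0.4701, 0.0514, 0.0293]
ee_rot: [[-0.311, 0.95, 0.003], [0.95, 0.311, -0.008], [-0.008, 0.0, -1.0]]
ft_force: [0.4, -7.0, 8.7]
opening: 0.0275
gripper_force: 79.2
```

```bash
cat >> h.py <<'E'
def red():
    for n in('side','top'):
        f=grab_frame(n);h=cv2.cvtColor(f['image'],cv2.COLOR_RGB2HSV)
        u,v=np.round(proj(f,D(0,.19,.046))).astype(int);r=h[v-25:v+26,u-25:u+26].astype(int)
        k=np.argwhere(((r[...,0]<10)|(r[...,0]>170))&(r[...,1]>120)&(r[...,2]>60));print(n,'red px',len(k),(k[:12]+[v-25,u-25]).tolist(),(u,v))
E
python3 -c "
from h import *
loc();red()"
```

```text
loc [0.0008 0.2258 0.0293] [ 0.4 -7.   8.7] [ 25.3  55.6 -56.6 122.3  71.5  47.1 -61. ] 31.7
side red px 0 [] (np.int64(290), np.int64(233))
top red px 0 [] (np.int64(250), np.int64(248))
```

The pull force of about 7 N fits 32 mm of travel. Going on to about 45.5 mm.

>>> move_arm(rows="22 2 0 0 0 0 0; 22 5 0 0 0 0 0; 22 8 0 0 0 0 0; 22 10 0 0 0 0 0; 22 12 0 0 0 0 0; 22 13.5 0 0 0 0 0; 22 13.5 0 0 0 0 0; 22 13.5 0 0 0 0 0; 22 13.5 0 0 0 0 0; 22 13.5 0 0 0 0 0")

```text
t: 33.05
ee_pos: [0.4661, 0.0634, 0.0292]
ee_rot: [[-0.31, 0.951, 0.003], [0.951, 0.31, -0.009], [-0.009, 0.0, -1.0]]
ft_force: [0.5, -9.0, 10.5]
opening: 0.0274
gripper_force: 79.3
```

```bash
python3 -c "
from h import *
loc();red()
f=grab_frame('side')
for z in (.046,.05):print([(y,proj(f,D(0,y/1000,z)).round(1).tolist()) for y in(150,164,169,205,235)])
u,v=proj(f,D(0,.17,.046)).astype(int)
np.set_printoptions(linewidth=250)
print(u,v);print((f['image'][v-8:v+10,u-8:u+9,0].astype(int)-f['image'][v-8:v+10,u-8:u+9,1]))
f=grab_frame('top');u,v=proj(f,D(0,.17,.046)).astype(int);print(u,v);print((f['image'][v-8:v+10,u-8:u+9,0].astype(int)-f['image'][v-8:v+10,u-8:u+9,1]))
"
```

```text
loc [0.0008 0.2385 0.0292] [ 0.5 -9.  10.5] [ 23.8  55.5 -56.6 122.7  71.7  47.  -63. ] 33.05
side red px 1 [[228, 292]] (np.int64(290), np.int64(233))
top red px 0 [] (np.int64(250), np.int64(248))
[(150, [291.8, 227.6]), (164, [291.1, 229.6]), (169, [290.9, 230.3]), (205, [289.2, 235.6]), (235, [287.7, 240.3])]
[(150, [291.8, 226.2]), (164, [291.2, 228.2]), (169, [290.9, 228.9]), (205, [289.2, 234.2]), (235, [287.7, 238.8])]
290 230
[[ -2  -2  -1   1  -7  -3  -4  -4   0   3  -4  -3   1  -2  -4  -5   0]
 [  1  -1  -3  -1  -1   2  -3  -4   0   0  -3   0   5  -8  -4   1  -1]
 [ -1  -4  -2  -2  -4   0   0  -3   1   1   0  -3  -4  -4  -5   1   0]
 [  2   0  -5  -6  -2   0   0  -1  -2  -4  -6  -4   4  -4   3  -3  -1]
 [ -4  -1  -2   0  -2   1   0  -2   0   0  -6  -2  -3   0   0  -2  -2]
 [  0  -3  -1   0   0   0   0  -3  -5  -3   4  -4  -3  -5  -3  -2   2]
 [ -6   2  -1   0   1   0   1  12  55  77  82  23 -10  -5   2  -3  -4]
 [ -3   1  -1   0   2   2  11  30  21  30  63  23  -5   4  -5  -2  -4]
 [ -1  -5  -4  -2   0   0   9  15  -2  -1  12   8   0  -1  -4   0  -2]
 [ -1   3   2   0  -2 
[... 898 characters left out ...]
16 16 16 16 16 16 16 15 16 15 15 15 15 15 14 14 14]
 [16 16 16 16 15 16 16 16 13 15 14 14 13 14 14 13 13]
 [15 15 15 15 15 15 14 13 13 13 14 13 13 14 13 13 13]
 [15 15 14 14 14 13 14 13 13 13 14 13 12 14 14 12 12]
 [13 13 13 14 14 14 13 14 13 14 13 13 13 13 12 11 11]
 [13 14 14 14 13 13 12 13 13 13 12 12 12 12 11 11 11]
 [13 13 13 12 13 12 12 12 13 12 11 11 11 12 12 10 10]
 [12 11 12 13 13 13 11 12 12 11 11 10 10 10 10 10 10]
 [11 11 11 11 12 12 10 10 10 10 10 10  9  9  9  8  8]
 [11 11 11 10  9 10 10  9  9  9  9  8  9  7  7  7  8]
 [10 10  9  9  9  9  8  8  8  7  7  7  7  7  8  8  8]
 [ 9  9  8  8  7  8  7  8  8  7  8  8  8  9  8  9  8]
 [11 10  8  8  7  7  7 10  9  9  9  9  9  9  8  8  8]]
```

The red ring shows in the side view at about (291,228), and measured travel is 44.8 mm. A last millimetre brings it fully into view.

>>> move_arm(rows="22 0.5 0 0 0 0 0; 22 1 0 0 0 0 0; 22 1.3 0 0 0 0 0; 22 1.3 0 0 0 0 0; 22 1.3 0 0 0 0 0; 22 1.3 0 0 0 0 0; 22 1.3 0 0 0 0 0; 22 1.3 0 0 0 0 0; 22 1.3 0 0 0 0 0; 22 1.3 0 0 0 0 0")

```text
t: 34.5
ee_pos: [0.4657, 0.0646, 0.0292]
ee_rot: [[-0.31, 0.951, 0.003], [0.951, 0.31, -0.009], [-0.01, 0.0, -1.0]]
ft_force: [1.1, -8.2, 10.3]
opening: 0.0279
gripper_force: 79.4
```

```bash
python3 -c "
from h import *
loc();red();cov()
f=grab_frame('side');print((f['image'][222:233,286:296,0].astype(int)-f['image'][222:233,286:296,1]))
"
```

```text
loc [0.0008 0.2397 0.0292] [ 1.1 -8.2 10.3] [ 23.6  55.5 -56.6 122.7  71.8  47.  -63.2] 34.5
side red px 1 [[229, 292]] (np.int64(290), np.int64(233))
top red px 0 [] (np.int64(250), np.int64(248))
cover diff [[91, 75, 172, 89, 79, 88, 67], [77, 73, 82, 80, 78, 92, 150], [167, 67, 67, 152, 105, 134, 151], [170, 61, 62, 71, 68, 164, 83]]
[[ -1   1  -3  -3   3   2  -1   4   2  -2]
 [  2  -3   0  -2   2   3  -7  -7  -2  -2]
 [ -4   2   0  -3   0   0  -6  -1  -6   2]
 [ -1   1   0   0  -3  -4  -3   0  -1   1]
 [  1   1   0  -2   0   0  -5  -4  -2   0]
 [  0   0   1  -4  -6  -6  -2  -3  -5   4]
 [ -1   1  -1  11  48  55  49  14 -10   2]
 [ -2   0  12  46  54  54  82  25  -7  -4]
 [ -1   4  11  23   4   7  21  13  -2  -4]
 [  0   3   3   2  -5  -3   0  -2  -8   1]
 [  0   0  -2  -1  -3  -2  -1  -2   2  -4]]
```

```bash
python3 -c "
from h import *
print(close_job())"
```

```text
the job is handed in; nothing more can be done
None
```

The job is handed in: the cover is open, the knife lies flat on the board about 5 mm from where it was, and the gripper holds the spindle out at about 46 mm, 1 mm past where the red ring comes fully into view; the last checks were by pixel values and force readings, as all ten picture views were used.

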